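# Dial open the club's lockbox

## Robot

A 6-joint arm with a two-finger parallel gripper is mounted at the origin on a cart in front of the work surface, level with it; the furniture and walls round the work are solid. World frame = base frame: x ahead of the robot, y to its left, z up, the work surface at z = 0. Lengths are in m, angles in rad, forces in N, time in s.
With the tool pointing down it reaches from about 0.25 to 0.725 m from the base axis. Payload 4 kg.
Tool frame: the origin (TCP) lies midway between the tips of the shut fingers; the grasp point (between the pads) lies bot.pinch_z behind it (bot.pinch_z is the distance from the TCP to the grasp point, in m); z points along the fingers, y is the direction in which the jaws open and shut (so a half turn about z gives the same grasp; the last joint's range is limited). The gripper opens to 85 mm and grips with 20 to 120 N. Pads are 22 mm wide; open, the fingers measure 114 mm over their backs; the gripper's body (76 mm by 85 mm) begins 54 mm behind the grasp point. The pads swing forward as they close: fully open they stand 13 mm farther back than shut.
Start: joints at [1.305, 0.241, 0.005, 1.335, 0, 1.571], TCP at [0.131, 0.482, 0.231] pointing down, gripper open.
Joint ranges: [-2.72, 2.72], [-1.05, 1.87], [-1.09, 1.28], [-1.99, 2.15], [-1.42, 1.44], [-3.14, 3.14]. Speed limits (rad/s): [2.79, 2.79, 3.14, 3.14, 3.14, 3.14].

## Interface

Orientations are given as a unit quaternion [x, y, z, w].
In Python, from workcell import bot gives the robot as it stands. The module is installed in compiled form; this text tells all that it offers.
- The arm moves only by the tool move_arm, never from a script. Its argument "series" is a list that holds one entry, the list of rows, each a list of 7 numbers: the shift along the world's x, y, z in cm, then the turn, a rotation vector about the world's x, y, z in degrees, then the opening, from 0 (shut) to 1 (fully open). A call has exactly 5 rows; each row shifts and turns the pose as measured when the row begins; what a row does not reach is not made up. A row lasts 1/10 s, in which the tool goes at most 50 mm and 8.59 degrees, less where a joint would pass 70% of its speed; a pose out of reach is approached as far as the arm can. A call with a gripper value outside its range is refused whole. The fingers move at their own pace and stop on an object; the grip force is fixed at half the most. Time passes only in rows, so rows that do not move let the fingers close, or fill a call up. It gives the time, the measured TCP pose, the force and the opening at its end, in the units of the state.
- bot.get_obs(): the state, without advancing time (a new reading comes with each control period).
- bot.camera(name): name is "side" or "top"; returns (picture, depth): 420x560x3 uint8, red, green, blue; 420x560 float32, m along the optical axis (not along the pixel's ray), 0 where there is no reading.
- bot.camera_info(name): a dict with "vfov" (degrees; the focal length in pixels is half the picture's height over the tangent of half this angle, whatever the lens; pixels are square), "cx", "cy" (the principal point, pixels), "k1" (the pictures are not rectified: a ray, as slopes to the right and down, at radius r is drawn at 1 + k1 r^2 times it, then the intrinsics apply), "cam_to_world" (4x4, takes a point from camera to world coordinates). Camera axes: x right, y down, z forward; pixel columns grow to the right and rows downward; lengths in m; the calibration is good to about 2 mm. A picture is of the moment at which its call begins. camera_info takes no time and is no camera call.
- bot.job_done(): hands the job in, once; it reports no verdict.
Trained networks look in the newest picture that a camera, given by its name, has taken for a name from the list of things; names that differ only in an ending like _2 or _b are one class to them, and where a whole thing is asked for, a point or a joint stands for the part that bears it (a point fixed in the world has none). Each returns a list of dicts, best first, with "confidence" (0 to 1); they miss things now and then, are a little off and sometimes report something else, mostly with a low value. They report only what shows in the picture. A call takes as long as a camera call.
- bot.find_in(camera, target): "at" ([x, y, z] in m, in world coordinates, good to about 4 mm: the middle of the surface that is visible of it).
The state is a dict: "clock": time; "joint_pos": joint angles; "joint_vel": joint speeds; "tau": joint torques, N m; "eef_pos": TCP position; "tool_rot": TCP orientation; "ft_force": force on the tool from outside, world axes, zero at the start; "ft_torque": the same for the moment, N m; "grip_width": finger opening in m.
Only numpy, scipy, OpenCV 4.12 (cv2) and the standard library are available. Lean on these libraries where they do the work, as an engineer would, in place of code of your own. Each camera call takes 0.05 s, during which the arm holds its last target.

## Task

Unlock the green lockbox: its dial is marked like a clock face with 12 in red. Turn the dial left (anticlockwise) to 10 without going past it, then back to the right until you feel it come up against its sprung stop, which lies somewhere between 1 and 3, pushing gently and never forcing it there. Then slide the red bolt tab fully towards the dial, let go, and leave the bottles and the tin where they stand.

Things in the scene. Friction and masses are not known exactly. Their poses are not given: they have to be found in the camera images.
- lockbox: Dark green steel lockbox, fixed to the worktop, 105 (x) x 230 (y) x 55 (z) mm. Origin: centre of its underside; z up, x away from its front, y towards its dial end. Flat top at z = 55 mm; the dial's upright axis at x = 0, y = +55 mm, the bolt at the other end.
- dial: Combination dial: steel skirt, 66 mm in diameter, with a red pointer. Origin: on the axis, at its underside, 57 mm above the worktop; x axis along the pointer. Its yaw in the box's frame is 0 at 12, grows turning left (anticlockwise from above), +60 degrees at 10; starts within 0.3 rad of 12. Friction 0.04 N m (0.09 once it carries the lock's inner wheel); stays where left.
- knob_middle (a point): On the dial's axis, half-way up the round black knurled rubber knob, very grippy (friction about 1.5), that stands on the skirt: 40 mm in diameter, 33 mm high. The point is 78.5 mm above the worktop, 16.5 mm below the knob's top and 16.5 mm above the skirt. Can be gripped from above at any yaw.
- pointer (a point): Outer end of the red pointer on the dial's skirt, 31 mm from the dial's axis, 62 mm above the worktop.
- mark_10 (a point): The white mark 10 on the ring, 41 mm from the dial's axis. The turn left must end at 10 within 8 degrees: the dial carries an inner wheel along to there, and if it goes too far, turning back does not bring the wheel back.
- mark_12 (a point): The long red mark 12 on the fixed black ring (92 mm in diameter) round the dial; the point is 41 mm from the dial's axis, on the box's +x side. 12 marks, 30 degrees apart, stand as on a clock face seen from above: 3 lies towards the box's -y, 9 towards its +y.
- lock_stop: Sprung stop hidden in the box (this pose is the dial's axis, not the stop's angle). Met turning right at 31 to 89 degrees right of 12, different every time. There the moment rises by about 0.03 N m per 0.01 rad; it acts 20 mm from the axis: over 20 N (0.4 N m) is forcing. Once let go, its spring sets the dial back to where it was met; only within 0.09 rad of that is the bolt free.
- bolt (a joint): Travel of the bolt, m: 0 shot (locked), 0.024 fully drawn towards the dial. Slides along the box's +y with 2 N of friction; blocked after 3 mm unless the lock is dialled.
- bolt_tab (a point): Centre of the bolt's upright red tab, 14 (x) x 20 (y) x 26 (z) mm, 74 mm above the worktop: top at 87 mm, foot at 61 mm, on a flat steel bar 24 mm wide. In the box's frame at x = 0, y = -52 mm when shot, -28 mm when drawn; nothing beside it in x stands higher than 61 mm.
- glue_bottle_mid (a point): White glue bottle with a blue cap, 32 mm across, 83 mm high, standing beyond the bolt end of the box; point on its axis 40 mm up. Bystander.
- oil_bottle_mid (a point): Small cream oil bottle with a red spout, 25 mm across, 85 mm high, standing beyond the dial end; point on its axis 40 mm up. Bystander.
- screw_tin_mid (a point): Round tin, 54 mm across, 21 mm high, beyond the dial end; point on its axis 10 mm up. Bystander.

How it is judged:
By the outcome, as a careful person would: the job done as asked, in the order asked, and still so for the second after the job is handed in, with the robot touching nothing.
It also fails if it takes over 72 s, if anything falls off the work surface, if the arm or the gripper's body presses on something with over 40 N, if the wrist force passes 120 N, or if a joint passes its speed limit or range.

## Working session

There is one attempt and no reset: what is moved stays moved. The work goes in short steps, Python scripts to look and compute and a tool call to move; the robot and the scene stay as the last step left them, time stands still between calls to the robot, and variables do not carry over. Pictures are saved under pics/ and viewed, and the job is handed in when it is done.

Besides the shell and the picture viewer there is one more tool, called after "Call:" by a JSON object that holds its "api" and its "payload", one argument or row to a line. move_arm: Moves the arm, as the interface text tells. Its arguments: {"type":"object","properties":{"series":{"type":"array","items":{"type":"array","items":{"type":"array","items":{"type":"number"}}}}},"required":["series"]}

```bash
mkdir -p pics
cat > h.py <<'E'
import numpy as np, cv2
from workcell import bot
def snap(n,fn):
    p,d=bot.camera(n); cv2.imwrite('pics/'+fn,p[:,:,::-1]); return p,d
def proj(n,P):
    c=bot.camera_info(n);T=np.linalg.inv(np.array(c["cam_to_world"]));f=210/np.tan(np.radians(c["vfov"])/2)
    q=T[:3,:3]@np.array(P)+T[:3,3];s=q[:2]/q[2];s=s*(1+c["k1"]*(s@s));return s*f+[c["cx"],c["cy"]]
def ray(n,u,v):
    c=bot.camera_info(n);T=np.array(c["cam_to_world"]);f=210/np.tan(np.radians(c["vfov"])/2)
    d=np.array([u-c["cx"],v-c["cy"]])/f;s=d.copy()
    for _ in range(30): s=d/(1+c["k1"]*(s@s))
    return T[:3,3],T[:3,:3]@np.array([s[0],s[1],1])
def onz(n,u,v,z):
    o,r=ray(n,u,v);return o+r*(z-o[2])/r[2]
E
python3 - <<'E'
from h import *
np.set_printoptions(precision=4,suppress=True)
for n in("top","side"):
    snap(n,n+"0.png");print(n,bot.camera_info(n))
    for t in["lockbox","dial","knob_middle","pointer","mark_10","mark_12","bolt_tab","glue_bottle_mid","oil_bottle_mid","screw_tin_mid"]:
        print(t,[(np.round(r["at"],4),round(r["confidence"],2)) for r in bot.find_in(n,t)[:2]])
print(bot.get_obs(),bot.pinch_z)
E
```

```text
top {'vfov': 43.4815623362345, 'cx': 285.66279166500277, 'cy': 209.9951653225257, 'k1': -0.03472709850403227, 'cam_to_world': array([[ 0.0061, -0.9907,  0.1357,  0.3537],
       [-1.    , -0.0066, -0.0036,  0.0462],
       [ 0.0045, -0.1357, -0.9907,  1.0229],
       [ 0.    ,  0.    ,  0.    ,  1.    ]])}
lockbox [(array([ 0.4859, -0.0763,  0.0515]), 0.67)]
dial [(array([ 0.4752, -0.0243,  0.0594]), 0.76), (array([ 0.5095, -0.2237,  0.0512]), 0.17)]
knob_middle [(array([ 0.4703, -0.019 ,  0.0667]), 0.57)]
pointer [(array([ 0.474 , -0.0218,  0.0604]), 0.56), (array([ 0.4952, -0.1418,  0.0579]), 0.43)]
mark_10 [(array([ 0.4791, -0.0791,  0.0583]), 0.72)]
mark_12 [(array([ 0.4791, -0.0791,  0.0583]), 0.72)]
bolt_tab [(array([ 0.5009, -0.1433,  0.0611]), 0.93)]
glue_bottle_mid [(array([ 0.5069, -0.2276,  0.0513]), 0.66), (array([ 0.4762, -0.0207,  0.0588]), 0.32)]
oil_bottle_mid [(array([0.4479, 0.0676, 0.0456]), 0.47)]
screw_tin_mid [(array([0.4577, 0.138 , 0.0226]), 0.87), (array([ 0.4774, -0.0774,  0.0562]), 0.51)]
side {'vfov': 53.12169008808726, 'cx': 272.8489199279922, 'cy': 206.1
[... 610 characters left out ...]
ab [(array([ 0.4917, -0.1221,  0.0614]), 0.72)]
glue_bottle_mid [(array([ 0.5152, -0.2245,  0.0577]), 0.53)]
oil_bottle_mid [(array([0.4424, 0.0803, 0.032 ]), 0.68), (array([0.4581, 0.1451, 0.0266]), 0.62)]
screw_tin_mid []
{'clock': 1.1, 'joint_pos': array([1.305 , 0.2406, 0.005 , 1.3352, 0.    , 1.5708]), 'joint_vel': array([-0.0018,  0.0015,  0.    ,  0.0002, -0.0001,  0.0027]), 'tau': array([ -0.    , -37.2224,  25.2693,   0.0012,   0.0001,  -0.    ]), 'eef_pos': array([0.1313, 0.4825, 0.2313]), 'tool_rot': array([ 0.1325,  0.9912,  0.    , -0.    ]), 'ft_force': array([-0.3686,  1.121 ,  0.4462]), 'ft_torque': array([-0.0254, -0.0568, -0.0393]), 'grip_width': 0.08529711632488716} 0.0187
```

Run:
```python
import cv2
t=cv2.imread('pics/top0.png');print(t.shape)
from h import *
a=proj("top",[0.485,-0.07,0.06]);print(a)
x,y=map(int,a);c=t[y-80:y+80,x-110:x+110];print(x-110,y-80)
cv2.imwrite('pics/top0z.png',cv2.resize(c,None,fx=3.6,fy=3.6,interpolation=2))
```

```text
(420, 560, 3)
[346.66240274 210.70475989]
236 130
```

View pics/side0.png

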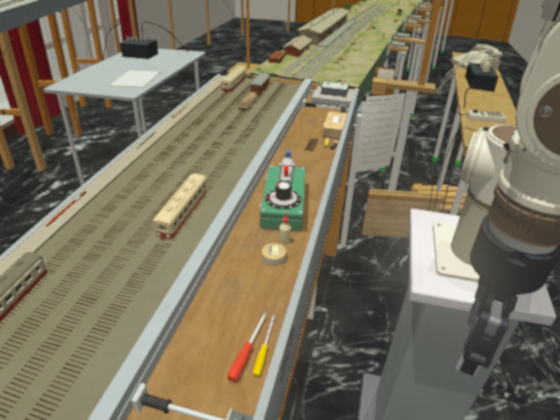

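View pics/top0.png

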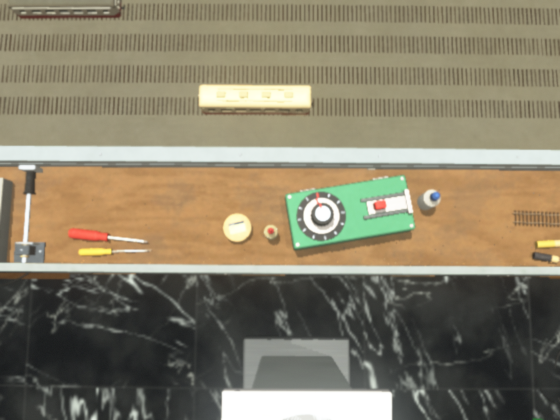

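View pics/top0z.png

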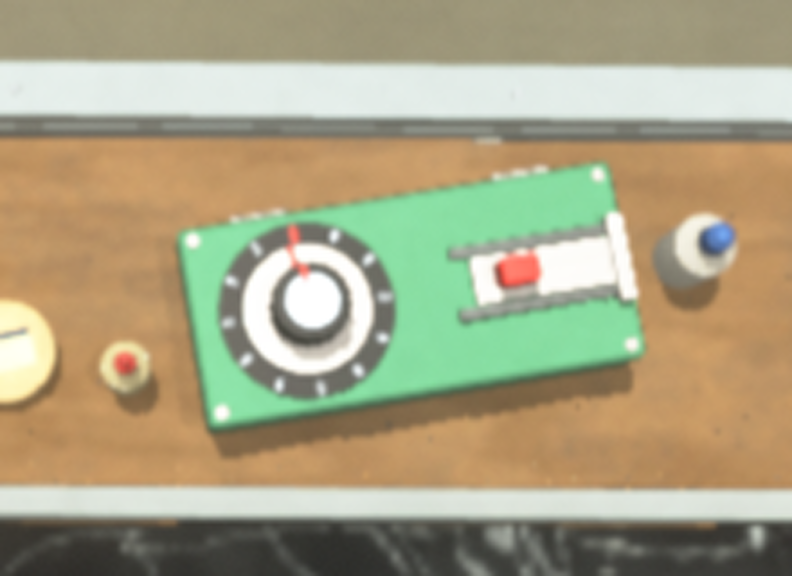

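Run:
```python
from h import *
np.set_printoptions(precision=4,suppress=True)
t=cv2.imread('pics/top0.png').astype(int)
Z=lambda u,v,z:onz("top",236+(u+.5)/3.6-.5,130+(v+.5)/3.6-.5,z)
S=[Z(*p,0.0555) for p in[(192,241),(598,175),(631,345),(221,412)]]
print("screws",np.array(S),"centre",np.mean(S,0))
d=(S[0]-S[1]+S[3]-S[2]);print("yaw",np.degrees(np.arctan2(-d[0],d[1])))
d=(S[0]-S[3]+S[1]-S[2]);print("yaw x",np.degrees(np.arctan2(d[1],d[0])), np.linalg.norm(S[0]-S[3]),np.linalg.norm(S[0]-S[1]))
b,g,r=t[...,0],t[...,1],t[...,2]
m=((g>r+40)&(g>b+20)).astype(np.uint8); m[:170]=0;m[260:]=0
cs,_=cv2.findContours(m,0,2);c=max(cs,key=cv2.contourArea)
rect=cv2.minAreaRect(c);print(rect)
P=np.array([onz("top",*p,0.055)for p in cv2.boxPoints(rect)]);print(P,P.mean(0))
# dark ring
m=((r<110)&(g<110)&(b<110)).astype(np.uint8);m2=np.zeros_like(m);m2[185:245,290:352]=m[185:245,290:352]
cs,_=cv2.findContours(m2,0,2);c=max(cs,key=cv2.contourArea);e=cv2.fitEllipse(c);print("ring",e,onz("top",*e[0],0.0565))
m=((r>150)&(g<110)&(b<110)).astype(np.uint8)
n,l,s,ce=cv2.connectedComponentsWithStats(m)
for i in range(1,n):
    if s[i,4]>3:
        pz=onz("top",*ce[i],0.087 if ce[i][0]>360 else .061);print(s[i],ce[i],pz)
w=((r>225)&(g>225)&(b>215)).astype(np.uint8)
n,l,s,ce=cv2.connectedComponentsWithStats(w[185:250,290:352])
for i in range(1,n): print(s[i],ce[i]+[290,185],onz("top",*(ce[i]+[290,185]),.095))
```

```text
screws [[ 0.5114  0.0367  0.0555]
 [ 0.5477 -0.1746  0.0555]
 [ 0.4588 -0.1895  0.0555]
 [ 0.4231  0.0214  0.0555]] centre [ 0.4853 -0.0765  0.0555]
yaw 9.680918163755505
yaw x 9.662576946419618 0.08965262841046433 0.21438400672195504
((349.74322509765625, 211.45944213867188), (55.40245819091797, 122.64164733886719), 80.53767395019531)
[[ 0.5159  0.0446  0.055 ]
 [ 0.5559 -0.1824  0.055 ]
 [ 0.4529 -0.1967  0.055 ]
 [ 0.4143  0.0273  0.055 ]] [ 0.4847 -0.0768  0.055 ]
ring ((323.3379211425781, 208.43092346191406), (22.74683380126953, 32.077003479003906), 19.548229217529297) [ 0.4894 -0.0272  0.0565]
[374 203  10   7  27] [377.2963 206.8889] [ 0.4886 -0.122   0.087 ]
[ 69 229  40  13 278] [ 87.1942 235.2374] [0.4362 0.4071 0.061 ]
[269 229   4   5  15] [270.5333 231.1333] [0.4461 0.0702 0.061 ]
[ 0 11  1  2  2] [290.  196.5] [0.5051 0.0352 0.095 ]
[38 10  1  1  1] [328. 195.] [ 0.5083 -0.0327  0.095 ]
[ 14  13  35  35 452] [319.5885 215.0531] [ 0.4721 -0.0175  0.095 ]
[ 26  21  14  15 168] [322.4405 212.9464] [ 0.4759 -0.0226  0.095 ]
[45 47  1  1  1] [335. 232.] [ 0.4421 -0.0447  0.095 ]
[23 51  1  2  2] [313.  236.5] [ 0.4338 -0.0058  0.095 ]
[ 6 58  3  3  9] [297. 244.] [0.4204 0.0224 0.095 ]
```

Run:
```python
from h import *
np.set_printoptions(precision=4,suppress=True)
t=cv2.imread('pics/top0.png')
c=t[183:243,288:358];k=10
im=cv2.resize(c,None,fx=k,fy=k,interpolation=2)
C=np.array([.4852,-.0766]);y=np.radians(9.67);X=np.array([np.cos(y),np.sin(y)]);Y=np.array([-X[1],X[0]])
D=C+.055*Y
def dr(p,z,col):
    q=(proj("top",[*p,z])-[288,183]+.5)*k-.5;cv2.circle(im,tuple(int(v) for v in q),3,col,-1)
for h in range(12):
    a=np.radians(-30*h);dr(D+.041*(np.cos(a)*X+np.sin(a)*Y),.057,(255,0,0))
dr(D,.095,(0,200,0))
for dd in range(-30,31,5):
    a=np.radians(dd)
    dr(D+.031*(np.cos(a)*X+np.sin(a)*Y),.062,(0,255,255) if dd else (255,0,255))
for a in np.linspace(0,6.28,40): dr(D+.033*np.array([np.cos(a),np.sin(a)]),.06,(0,160,0))
cv2.imwrite('pics/dial0.png',im)
print(D,C-.052*Y,C-.028*Y)
```

```text
[ 0.476  -0.0224] [ 0.4939 -0.1279] [ 0.4899 -0.1042]
```

View pics/dial0.png

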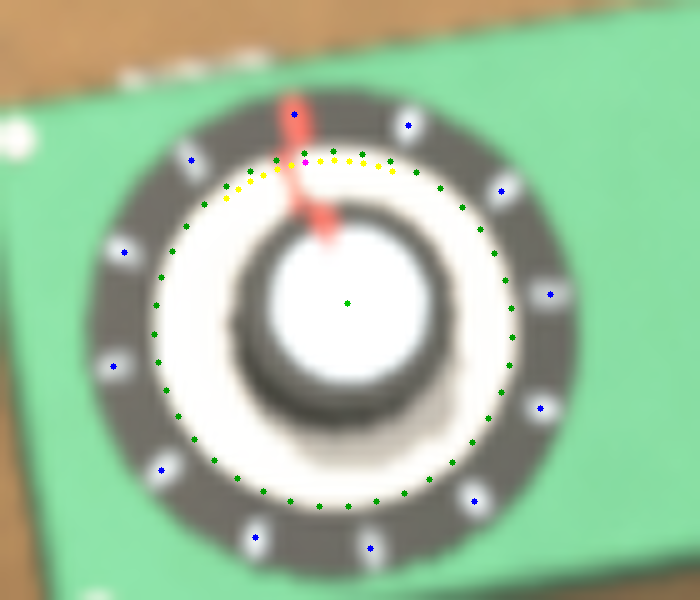

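```bash
cat >> h.py <<'E'
C=np.array([.4852,-.0766]);_y=np.radians(9.67);X=np.array([np.cos(_y),np.sin(_y)]);Y=np.array([-X[1],X[0]]);D=C+.055*Y
def redang(t,cam="top"):
    t=t.astype(int);r,g,b=t[...,0],t[...,1],t[...,2]
    red=np.clip(r-np.maximum(g,b)-25,0,None)
    v,u=np.nonzero(red)
    for zl,r0,r1 in((.061,.022,.0325),(.095,.008,.0205)):
        A=[];W=[];R=[]
        for a,bb in zip(u,v):
            p=onz(cam,a,bb,zl)[:2]-D;rr=np.hypot(*p)
            if r0<rr<r1: A.append(np.degrees(np.arctan2(p@Y,p@X)));W.append(red[bb,a]);R.append(rr)
        if A: print("z",zl,"n",len(A),"ang mean %.1f"%np.average(A,weights=W),[(round(a,0),round(x*1e3),int(w)) for a,x,w in zip(A,R,W)][:30])
E
python3 - <<'E'
from h import *
redang(cv2.imread('pics/top0.png')[:,:,::-1])
E
```

```text
Traceback (most recent call last):
  File "h.py", line 23, in redang
    p=onz(cam,a,bb,zl)[:2]-D;rr=np.hypot(*p)
      ~~~^^^^^^^^^^^^^
  File "h.py", line 14, in onz
    o,r=ray(n,u,v);return o+r*(z-o[2])/r[2]
        ~~~^^^^^^^
  File "h.py", line 9, in ray
    c=bot.camera_info(n);T=np.array(c["cam_to_world"]);f=210/np.tan(np.radians(c["vfov"])/2)
ValueError: time passes only in moves, steps and waits
```

```bash
sed -i 's/bot.camera_info(n)/CI(n)/; s/^from workcell import bot/from workcell import bot\nimport functools\n@functools.lru_cache(None)\ndef CI(n): return bot.camera_info(n)/' h.py
python3 - <<'E'
from h import *
redang(cv2.imread('pics/top0.png')[:,:,::-1])
o=bot.get_obs();print(o["clock"])
E
```

```text
z 0.061 n 14 ang mean 3.9 [(np.float64(10.0), 32, 13), (np.float64(7.0), 32, 58), (np.float64(4.0), 31, 19), (np.float64(8.0), 30, 25), (np.float64(5.0), 29, 22), (np.float64(6.0), 28, 31), (np.float64(7.0), 26, 43), (np.float64(3.0), 25, 26), (np.float64(8.0), 24, 53), (np.float64(4.0), 24, 58), (np.float64(-1.0), 23, 55), (np.float64(-5.0), 23, 43), (np.float64(-10.0), 23, 12), (np.float64(9.0), 22, 23)]
z 0.095 n 18 ang mean 8.4 [(np.float64(18.0), 20, 53), (np.float64(14.0), 19, 58), (np.float64(8.0), 19, 55), (np.float64(3.0), 18, 43), (np.float64(-2.0), 18, 12), (np.float64(21.0), 19, 23), (np.float64(16.0), 18, 37), (np.float64(10.0), 17, 84), (np.float64(5.0), 17, 89), (np.float64(-2.0), 16, 52), (np.float64(19.0), 16, 7), (np.float64(13.0), 15, 68), (np.float64(6.0), 15, 86), (np.float64(-1.0), 14, 59), (np.float64(16.0), 14, 20), (np.float64(8.0), 13, 52), (np.float64(1.0), 13, 25), (np.float64(11.0), 11, 5)]
1.1
```

Call:
{"api": "move_arm", "payload": {
  "series": [
    [[2.3,-3.4,0,0,0,-4,0.9],[2.3,-3.4,0,0,0,-4,0.9],[2.3,-3.4,0,0,0,-4,0.9],[2.3,-3.4,0,0,0,-4,0.9],[2.3,-3.4,0,0,0,-4,0.9]]
  ]
}}

```text
clock: 1.6
eef_pos: [0.2469, 0.3113, 0.2306]
tool_rot: [0.304, 0.953, 0.001, 0.0]
ft_force: [0.9, -0.3, -0.5]
grip_width: 0.077
```

Call:
{"api": "move_arm", "payload": {
  "series": [
    [[2.3,-3.3,-0.6,0,0,-4,0.9],[2.3,-3.3,-0.6,0,0,-4,0.9],[2.3,-3.3,-0.6,0,0,-4,0.9],[2.3,-3.3,-0.6,0,0,-4,0.9],[2.3,-3.3,-0.6,0,0,-4,0.9]]
  ]
}}

```text
clock: 2.1
eef_pos: [0.3662, 0.1398, 0.202]
tool_rot: [0.471, 0.882, 0.004, 0.003]
ft_force: [0.5, 1.0, 0.3]
grip_width: 0.0771
```

Call:
{"api": "move_arm", "payload": {
  "series": [
    [[2.3,-3.3,-0.6,0,0,-4,0.9],[2.3,-3.3,-0.6,0,0,-4,0.9],[2.3,-3.3,-0.6,0,0,-4,0.9],[2.3,-3.3,-0.6,0,0,-4,0.9],[2.3,-3.3,-0.6,0,0,-2,0.9]]
  ]
}}

```text
clock: 2.6
eef_pos: [0.4856, -0.0334, 0.1721]
tool_rot: [0.609, 0.793, 0.006, 0.005]
ft_force: [0.3, 1.0, -0.3]
grip_width: 0.077
```

```bash
cat >> h.py <<'E'
def st():
    o=bot.get_obs();q=o["tool_rot"];from scipy.spatial.transform import Rotation as R
    M=R.from_quat(q).as_matrix();print("t %.1f"%o["clock"],"eef",np.round(o["eef_pos"]*1e3,1),"jaw %.1f"%np.degrees(np.arctan2(M[1,1],M[0,1])),"z",np.round(M[:,2],3),"F",np.round(o["ft_force"],1),"T",np.round(o["ft_torque"],3),"w %.4f"%o["grip_width"],"j",np.round(o["joint_pos"],3),"D-eef mm",np.round((D-o["eef_pos"][:2])*1e3,1))
    return o
E
python3 -c "
from h import *
st()"
```

```text
t 2.6 eef [485.6 -33.4 172.1] jaw 15.0 z [ 0.015  0.003 -1.   ] F [ 0.3  1.  -0.3] T [ 0.028 -0.009 -0.036] w 0.0770 j [-0.071  0.238 -0.156  1.161  0.004  1.239] D-eef mm [-9.6 11. ]
```

Call:
{"api": "move_arm", "payload": {
  "series": [
    [[-1.0,1.1,0,0,0.9,5,0.9],[0,0,-1.0,0,0,5,0.9],[0,0,-1.5,0,0,0,0.9],[0,0,-1.5,0,0,0,0.9],[0,0,0,0,0,0,0.9]]
  ]
}}

```text
clock: 3.1
eef_pos: [0.479, -0.0289, 0.1298]
tool_rot: [0.54, 0.842, 0.001, -0.001]
ft_force: [-0.0, 0.2, -0.1]
grip_width: 0.0766
```

```bash
python3 -c "
from h import *
st()"
```

```text
t 3.1 eef [479.  -28.9 129.8] jaw 24.7 z [-0.     0.002 -1.   ] F [-0.   0.2 -0.1] T [-0.083  0.041 -0.025] w 0.0766 j [-0.061  0.273 -0.228  1.07   0.002  1.079] D-eef mm [-3.   6.5]
```

Call:
{"api": "move_arm", "payload": {
  "series": [
    [[-0.3,0.65,0,0,0,0,0.9],[0,0,-0.5,0,0,0,0.9],[0,0,-1.0,0,0,0,0.9],[0,0,-1.0,0,0,0,0.9],[0,0,0,0,0,0,0.9]]
  ]
}}

```text
clock: 3.6
eef_pos: [0.477, -0.0213, 0.1051]
tool_rot: [0.539, 0.842, 0.002, 0.001]
ft_force: [0.5, 0.4, -1.0]
grip_width: 0.0766
```

```bash
python3 -c "
from h import *
st()"
```

```text
t 3.6 eef [477.  -21.3 105.1] jaw 24.7 z [ 0.003  0.002 -1.   ] F [ 0.5  0.4 -1. ] T [-0.008  0.051 -0.031] w 0.0766 j [-0.046  0.291 -0.275  1.001  0.002  1.093] D-eef mm [-1.1 -1. ]
```

Call:
{"api": "move_arm", "payload": {
  "series": [
    [[-0.1,-0.1,-1.0,0,0,0,0.9],[0,0,-1.0,0,0,0,0.9],[0,0,-1.0,0,0,0,0.9],[0,0,-1.0,0,0,0,0.9],[0,0,0,0,0,0,0.9]]
  ]
}}

```text
clock: 4.1
eef_pos: [0.4754, -0.0225, 0.0611]
tool_rot: [0.54, 0.842, 0.001, 0.001]
ft_force: [0.1, -0.9, -0.6]
grip_width: 0.077
```

```bash
python3 -c "
from h import *
st()
t,_=snap('top','top1.png');cv2.imwrite('pics/top1z.png',cv2.resize(cv2.imread('pics/top1.png')[150:260,280:400],None,fx=5,fy=5,interpolation=2))
t,_=snap('side','side1.png');cv2.imwrite('pics/side1z.png',cv2.resize(cv2.imread('pics/side1.png')[130:260,220:350],None,fx=4,fy=4,interpolation=2))
"
```

```text
t 4.1 eef [475.4 -22.5  61.1] jaw 24.7 z [ 0.002  0.002 -1.   ] F [ 0.1 -0.9 -0.6] T [0.018 0.006 0.009] w 0.0770 j [-0.049  0.342 -0.337  0.89   0.002  1.091] D-eef mm [0.5 0.2]
```

View pics/top1z.png

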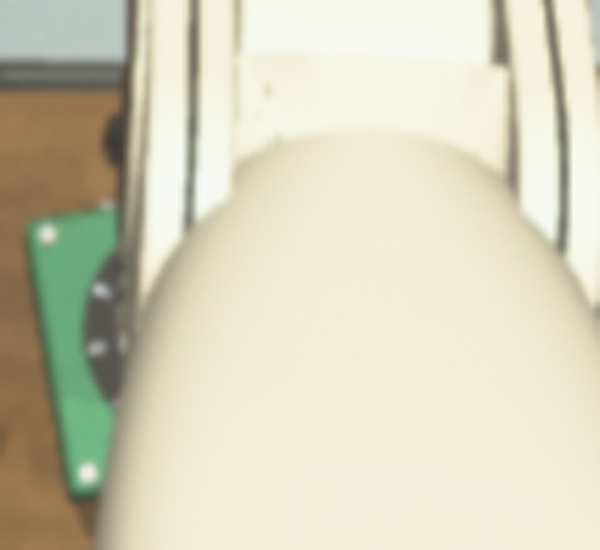

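View pics/side1z.png

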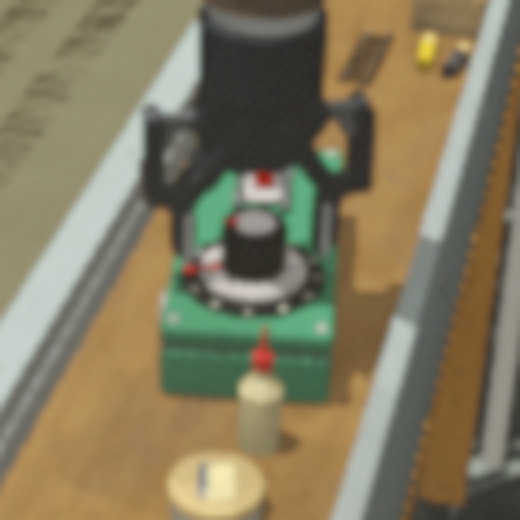

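Call:
{"api": "move_arm", "payload": {
  "series": [
    [[0.05,0,0,0,0,0,0.3],[0,0,0,0,0,0,0.2],[0,0,0,0,0,0,0.2],[0,0,0,0,0,0,0.2],[0,0,0,0,0,0,0.2]]
  ]
}}

```text
clock: 4.7
eef_pos: [0.4759, -0.0236, 0.0638]
tool_rot: [0.54, 0.842, 0.001, 0.001]
ft_force: [0.9, -0.8, -3.6]
grip_width: 0.0386
```

```bash
python3 -c "
from h import *
st()
t,_=snap('side','side2.png');cv2.imwrite('pics/side2z.png',cv2.resize(cv2.imread('pics/side2.png')[160:220,250:320],None,fx=10,fy=10,interpolation=2))
"
```

```text
t 4.7 eef [475.9 -23.6  63.8] jaw 24.7 z [ 0.003 -0.001 -1.   ] F [ 0.9 -0.8 -3.6] T [-0.093 -0.043  0.039] w 0.0386 j [-4.900e-02  3.390e-01 -3.330e-01  8.960e-01 -1.000e-03  1.091e+00] D-eef mm [0.1 1.2]
```

View pics/side2z.png

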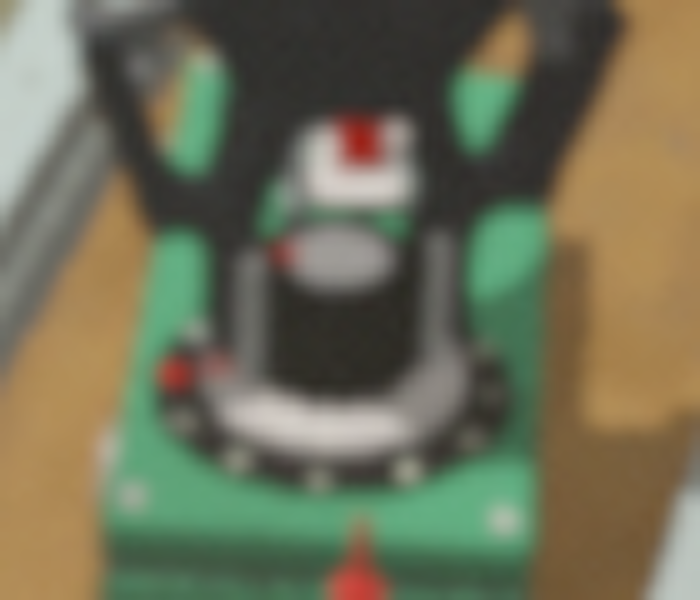

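Call:
{"api": "move_arm", "payload": {
  "series": [
    [[0,0,0,0,0,8,0.2],[0,0,0,0,0,8,0.2],[0,0,0,0,0,8,0.2],[0,0,0,0,0,8,0.2],[0,0,0,0,0,5,0.2]]
  ]
}}

```text
clock: 5.25
eef_pos: [0.4759, -0.0235, 0.0637]
tool_rot: [0.233, 0.973, 0.001, 0.001]
ft_force: [0.1, 0.8, -1.6]
grip_width: 0.0386
```

```bash
python3 -c "
from h import *
st()
t,_=snap('side','side3.png');cv2.imwrite('pics/side3z.png',cv2.resize(cv2.imread('pics/side3.png')[160:220,250:320],None,fx=10,fy=10,interpolation=2))
"
```

```text
t 5.2 eef [475.9 -23.5  63.7] jaw 63.1 z [ 0.003  0.001 -1.   ] F [ 0.1  0.8 -1.6] T [-0.083  0.073 -0.135] w 0.0386 j [-0.05   0.339 -0.332  0.897  0.001  0.419] D-eef mm [0.  1.1]
```

View pics/side3z.png

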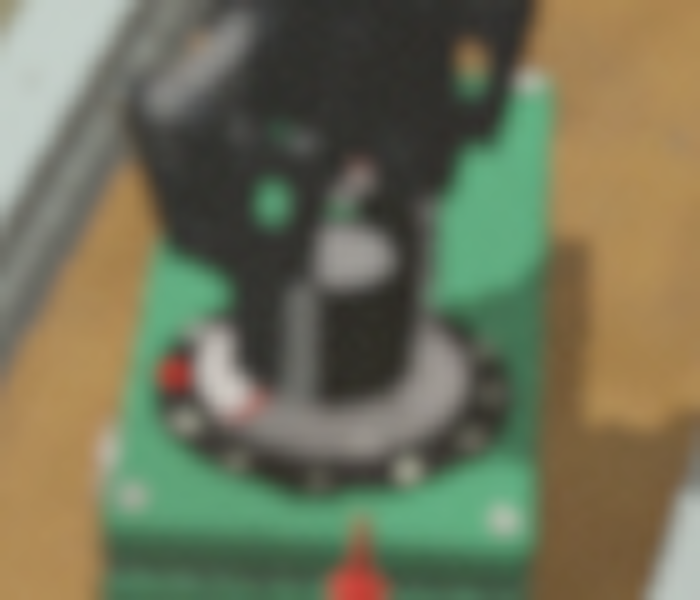

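```bash
cat >> h.py <<'E'
def ov(src,out,degs,r=.031,off=(0,0)):
    im=cv2.resize(cv2.imread('pics/'+src)[160:220,250:320],None,fx=10,fy=10,interpolation=2)
    def dr(p,z,col):
        q=(proj("side",[*p,z])+np.array(off)-[250,160]+.5)*10-.5;cv2.circle(im,tuple(int(v) for v in q),3,col,-1);return q
    f=lambda a,r:D+r*(np.cos(np.radians(a))*X+np.sin(np.radians(a))*Y)
    for h in range(12): dr(f(-30*h,.041),.057,(255,0,0))
    for a in np.arange(-180,180,8): dr(f(a,.033),.06,(0,160,0))
    for i,a in enumerate(degs):
        for rr in(.024,.028,r):q=dr(f(a,rr),.062,[(0,255,255),(255,0,255),(255,255,0)][i%3])
        print(a,np.round(q))
    cv2.imwrite('pics/'+out,im)
E
python3 -c "
from h import *
ov('side3.png','side3o.png',[35,40,45,50])"
```

```text
35 [227. 402.]
40 [233. 407.]
45 [240. 412.]
50 [247. 417.]
```

View pics/side3o.png

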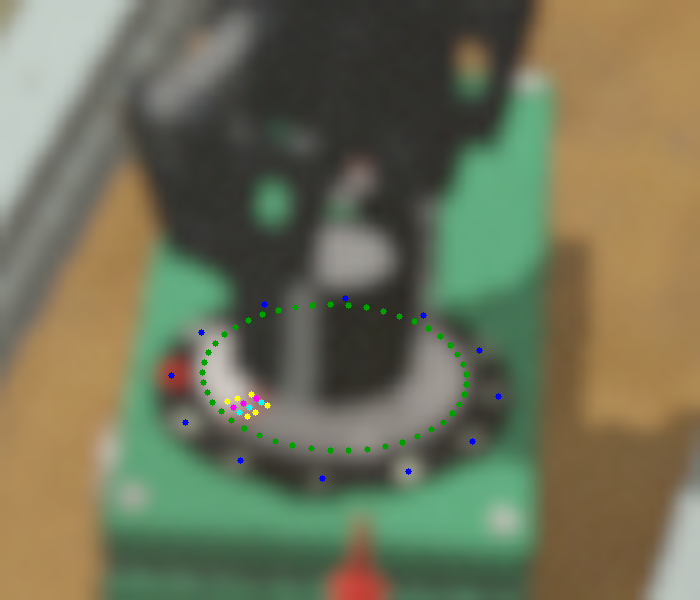

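Call:
{"api": "move_arm", "payload": {
  "series": [
    [[0,0,0,0,0,6,0.2],[0,0,0,0,0,6,0.2],[0,0,0,0,0,2.5,0.2],[0,0,0,0,0,0.5,0.2],[0,0,0,0,0,0,0.2]]
  ]
}}

```text
clock: 5.8
eef_pos: [0.476, -0.0234, 0.0638]
tool_rot: [0.102, 0.995, 0.001, 0.001]
ft_force: [-1.2, -0.5, -2.6]
grip_width: 0.0383
```

```bash
python3 -c "
from h import *
st()
t,_=snap('side','side4.png');ov('side4.png','side4o.png',[])
cv2.imwrite('pics/side4z.png',cv2.resize(cv2.imread('pics/side4.png')[160:220,250:320],None,fx=10,fy=10,interpolation=2))
for a in (50,55,60,65,70):
  for r in(.024,.03): print(a,r,(proj('side',[*(D+r*(np.cos(np.radians(a))*X+np.sin(np.radians(a))*Y)),.062])-[250,160]+.5)*10)
"
```

```text
t 5.8 eef [476.  -23.4  63.8] jaw 78.3 z [ 0.002  0.002 -1.   ] F [-1.2 -0.5 -2.6] T [-0.088  0.083 -0.024] w 0.0383 j [-0.05   0.34  -0.332  0.898  0.002  0.154] D-eef mm [-0.  1.]
50 0.024 [267.91369877 406.43819399]
50 0.03 [250.69627378 415.77579634]
55 0.024 [274.20873951 409.74749311]
55 0.03 [258.57025396 419.9407746 ]
60 0.024 [280.99186081 412.75435993]
60 0.03 [267.06318787 423.7270434 ]
65 0.024 [288.21044124 415.43391758]
65 0.03 [276.1089024  427.10264222]
70 0.024 [295.80792406 417.7638867 ]
70 0.03 [285.63603108 430.03889979]
```

View pics/side4z.png

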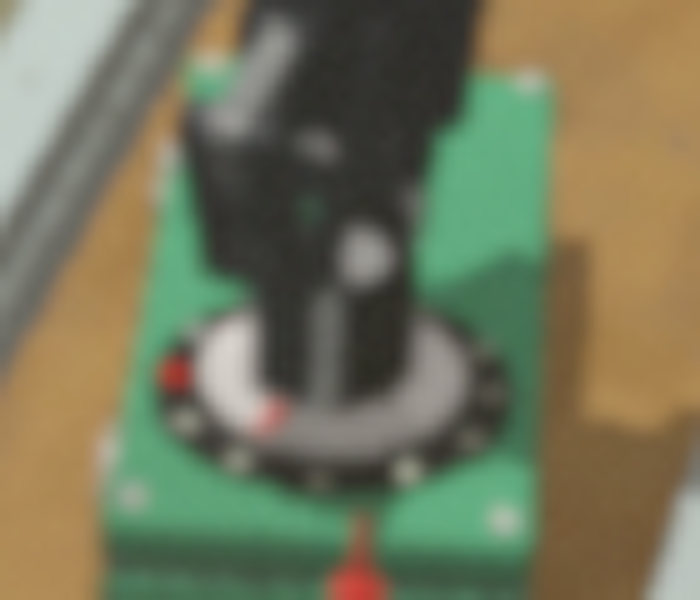

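```bash
python3 -c "
from h import *
for s in('side2','side3','side4'):
  t=cv2.imread('pics/%s.png'%s).astype(int);b,g,r=t[...,0],t[...,1],t[...,2];red=np.clip(r-np.maximum(g,b)-25,0,None)
  A=[];W=[];B=[]
  for v in range(190,206):
    for u in range(262,300):
      if red[v,u]:
        p=onz('side',u-.3,v-.1,.062)[:2]-D;rr=np.hypot(*p)
        if .021<rr<.0335: A.append(p);W.append(red[v,u])
  A=np.array(A);m=np.average(A,axis=0,weights=W);print(s,len(A),np.degrees(np.arctan2(m@Y,m@X)),np.hypot(*m))
for h,uv in((12,(177,376)),(10,(238,462)),(9,(318,478)),(8,(407,470)),(11,(190,424))):
  print(h,uv,(proj('side',[*(D+.041*(np.cos(np.radians(-30*h))*X+np.sin(np.radians(-30*h))*Y)),.057])-[250,160]+.5)*10)
"
```

```text
side2 5 4.254242402182955 0.0312745526635923
side3 7 41.84060779291594 0.026715417390425485
side4 9 56.49856476405893 0.026768035881751622
12 (177, 376) [172.03411232 375.77138545]
10 (238, 462) [240.84055061 461.00603334]
9 (318, 478) [323.08424623 479.39656832]
8 (407, 470) [408.80070584 472.17288866]
11 (190, 424) [185.68750032 422.68267979]
```

Call:
{"api": "move_arm", "payload": {
  "series": [
    [[0,0,0,0,0,1.5,0.2],[0,0,0,0,0,0.3,0.2],[0,0,0,0,0,0,0.2],[0,0,0,0,0,0,0.2],[0,0,0,0,0,0,0.2]]
  ]
}}

```text
clock: 6.35
eef_pos: [0.476, -0.0234, 0.0638]
tool_rot: [0.086, 0.996, 0.001, 0.001]
ft_force: [-0.9, -0.0, -0.9]
grip_width: 0.0386
```

```bash
python3 -c "
from h import *
st()"
```

```text
t 6.3 eef [476.  -23.4  63.8] jaw 80.1 z [ 0.002  0.002 -1.   ] F [-0.9 -0.  -0.9] T [-0.097  0.065 -0.004] w 0.0386 j [-0.05   0.34  -0.332  0.898  0.002  0.122] D-eef mm [-0.  1.]
```

Call:
{"api": "move_arm", "payload": {
  "series": [
    [[0,0,0,0,0,-8,0.2],[0,0,0,0,0,-8,0.2],[0,0,0,0,0,-8,0.2],[0,0,0,0,0,-8,0.2],[0,0,0,0,0,-8,0.2]]
  ]
}}

```text
clock: 6.85
eef_pos: [0.4759, -0.0236, 0.0638]
tool_rot: [0.434, 0.901, 0.0, 0.001]
ft_force: [-1.3, -0.7, -1.1]
grip_width: 0.039
```

Call:
{"api": "move_arm", "payload": {
  "series": [
    [[0,0,0,0,0,-8,0.2],[0,0,0,0,0,-8,0.2],[0,0,0,0,0,-8,0.2],[0,0,0,0,0,-8,0.2],[0,0,0,0,0,-3,0.2]]
  ]
}}

```text
clock: 7.35
eef_pos: [0.4758, -0.0236, 0.0637]
tool_rot: [0.694, 0.72, -0.0, 0.001]
ft_force: [0.3, 0.1, -1.6]
grip_width: 0.0386
```

```bash
python3 -c "
from h import *
st()"
```

```text
t 7.3 eef [475.8 -23.6  63.7] jaw 2.0 z [ 0.001 -0.002 -1.   ] F [ 0.3  0.1 -1.6] T [-0.052  0.141  0.051] w 0.0386 j [-0.048  0.34  -0.332  0.898 -0.002  1.487] D-eef mm [0.2 1.2]
```

Call:
{"api": "move_arm", "payload": {
  "series": [
    [[0,0,0,0,0,-4,0.2],[0,0,0,0,0,-2,0.2],[0,0,0,0,0,-1,0.2],[0,0,0,0,0,-1,0.2],[0,0,0,0,0,-1,0.2]]
  ]
}}

```text
clock: 7.85
eef_pos: [0.4758, -0.0236, 0.0638]
tool_rot: [0.751, 0.66, -0.0, 0.001]
ft_force: [-1.2, -0.5, -0.9]
grip_width: 0.0388
```

```bash
cat > s.sh <<'E'
python3 -c "
from h import *
o=bot.get_obs();q=o['tool_rot'];print('jaw %.2f'%(2*np.degrees(np.arctan2(q[1],q[0]))-90),'F',np.round(o['ft_force'],1),'T',np.round(o['ft_torque'],3),'tau',np.round(o['tau'],3),'t %.1f'%o['clock'],np.round(o['joint_pos'],3)[5])"
E
bash s.sh
```

```text
jaw -7.37 F [-1.2 -0.5 -0.9] T [-0.146  0.146  0.099] tau [  0.146 -37.988  21.25   -0.168   0.107  -0.111] t 7.8 1.651
```

Call:
{"api": "move_arm", "payload": {
  "series": [
    [[0,0,0,0,0,-1,0.2],[0,0,0,0,0,-1,0.2],[0,0,0,0,0,-1,0.2],[0,0,0,0,0,-1,0.2],[0,0,0,0,0,-1,0.2]]
  ]
}}

```text
clock: 8.35
eef_pos: [0.4758, -0.0236, 0.0638]
tool_rot: [0.781, 0.624, -0.0, 0.001]
ft_force: [-1.3, 0.4, -1.4]
grip_width: 0.0384
```

```bash
bash s.sh
```

```text
jaw -12.78 F [-1.3  0.4 -1.4] T [-0.111  0.085  0.029] tau [  0.147 -37.987  21.255  -0.173   0.107  -0.115] t 8.3 1.746
```

Call:
{"api": "move_arm", "payload": {
  "series": [
    [[0,0,0,0,0,-1,0.2],[0,0,0,0,0,-1,0.2],[0,0,0,0,0,-1,0.2],[0,0,0,0,0,-1,0.2],[0,0,0,0,0,-1,0.2]]
  ]
}}

```text
clock: 8.85
eef_pos: [0.4757, -0.0236, 0.0638]
tool_rot: [0.81, 0.586, -0.0, 0.001]
ft_force: [-0.4, -0.5, -1.6]
grip_width: 0.0387
```

```bash
bash s.sh
```

```text
jaw -18.23 F [-0.4 -0.5 -1.6] T [-0.072  0.104  0.045] tau [  0.145 -37.984  21.26   -0.177   0.106  -0.115] t 8.8 1.841
```

Call:
{"api": "move_arm", "payload": {
  "series": [
    [[0,0,0,0,0,-1,0.2],[0,0,0,0,0,-1,0.2],[0,0,0,0,0,-1,0.2],[0,0,0,0,0,-1,0.2],[0,0,0,0,0,-1,0.2]]
  ]
}}

```text
clock: 9.35
eef_pos: [0.4757, -0.0236, 0.0638]
tool_rot: [0.837, 0.547, -0.001, 0.001]
ft_force: [-1.0, -0.2, -1.2]
grip_width: 0.0387
```

```bash
bash s.sh
```

```text
jaw -23.68 F [-1.  -0.2 -1.2] T [-0.087  0.033  0.029] tau [  0.141 -37.983  21.265  -0.182   0.105  -0.115] t 9.3 1.936
```

Call:
{"api": "move_arm", "payload": {
  "series": [
    [[0,0,0,0,0,-1,0.2],[0,0,0,0,0,-1,0.2],[0,0,0,0,0,-1,0.2],[0,0,0,0,0,-1,0.2],[0,0,0,0,0,-1,0.2]]
  ]
}}

```text
clock: 9.85
eef_pos: [0.4757, -0.0236, 0.0638]
tool_rot: [0.862, 0.507, -0.001, 0.001]
ft_force: [-0.1, -0.4, -2.1]
grip_width: 0.0387
```

```bash
bash s.sh
```

```text
jaw -29.13 F [-0.1 -0.4 -2.1] T [-0.116  0.117  0.057] tau [  0.136 -37.982  21.27   -0.186   0.103  -0.115] t 9.8 2.031
```

Call:
{"api": "move_arm", "payload": {
  "series": [
    [[0,0,0,0,0,-1,0.2],[0,0,0,0,0,-1,0.2],[0,0,0,0,0,-1,0.2],[0,0,0,0,0,-1,0.2],[0,0,0,0,0,-1,0.2]]
  ]
}}

```text
clock: 10.35
eef_pos: [0.4757, -0.0236, 0.0638]
tool_rot: [0.885, 0.465, -0.001, 0.001]
ft_force: [-1.8, 0.2, -0.5]
grip_width: 0.0383
```

```bash
bash s.sh
```

```text
jaw -34.59 F [-1.8  0.2 -0.5] T [-0.097  0.137  0.047] tau [  0.131 -37.981  21.274  -0.191   0.101  -0.115] t 10.3 2.126
```

Call:
{"api": "move_arm", "payload": {
  "series": [
    [[0,0,0,0,0,-1,0.2],[0,0,0,0,0,-1,0.2],[0,0,0,0,0,-1,0.2],[0,0,0,0,0,-1,0.2],[0,0,0,0,0,-1,0.2]]
  ]
}}

```text
clock: 10.85
eef_pos: [0.4756, -0.0236, 0.0638]
tool_rot: [0.906, 0.422, -0.001, 0.001]
ft_force: [-1.0, -0.5, -0.2]
grip_width: 0.0388
```

```bash
bash s.sh
```

```text
jaw -40.05 F [-1.  -0.5 -0.2] T [-0.067  0.113  0.048] tau [  0.123 -37.98   21.278  -0.195   0.099  -0.115] t 10.8 2.222
```

Call:
{"api": "move_arm", "payload": {
  "series": [
    [[0,0,0,0,0,-1,0.2],[0,0,0,0,0,-1,0.2],[0,0,0,0,0,-1,0.2],[0,0,0,0,0,-1,0.2],[0,0,0,0,0,-1,0.2]]
  ]
}}

```text
clock: 11.35
eef_pos: [0.4757, -0.0236, 0.0638]
tool_rot: [0.926, 0.379, -0.001, 0.001]
ft_force: [-1.0, -0.8, -1.4]
grip_width: 0.0386
```

```bash
bash s.sh
```

```text
jaw -45.50 F [-1.  -0.8 -1.4] T [-0.04   0.087  0.021] tau [  0.115 -37.979  21.282  -0.199   0.096  -0.115] t 11.3 2.317
```

Call:
{"api": "move_arm", "payload": {
  "series": [
    [[0,0,0,0,0,-1,0.2],[0,0,0,0,0,-1,0.2],[0,0,0,0,0,-1,0.2],[0,0,0,0,0,-1,0.2],[0,0,0,0,0,-1,0.2]]
  ]
}}

```text
clock: 11.85
eef_pos: [0.4756, -0.0236, 0.0638]
tool_rot: [0.942, 0.334, -0.001, 0.001]
ft_force: [-0.7, -0.3, -0.9]
grip_width: 0.0387
```

```bash
bash s.sh
```

```text
jaw -50.95 F [-0.7 -0.3 -0.9] T [-0.051  0.147  0.033] tau [  0.106 -37.979  21.285  -0.202   0.093  -0.115] t 11.8 2.412
```

Call:
{"api": "move_arm", "payload": {
  "series": [
    [[0,0,0,0,0,-1,0.2],[0,0,0,0,0,-1,0.2],[0,0,0,0,0,-1,0.2],[0,0,0,0,0,-1,0.2],[0,0,0,0,0,-1,0.2]]
  ]
}}

```text
clock: 12.35
eef_pos: [0.4756, -0.0236, 0.0638]
tool_rot: [0.957, 0.289, -0.001, 0.001]
ft_force: [-1.3, -0.3, -1.4]
grip_width: 0.0385
```

```bash
bash s.sh
```

```text
jaw -56.41 F [-1.3 -0.3 -1.4] T [-0.06   0.118  0.116] tau [  0.097 -37.98   21.288  -0.206   0.09   -0.115] t 12.3 2.507
```

Call:
{"api": "move_arm", "payload": {
  "series": [
    [[0,0,0,0,0,-1,0.2],[0,0,0,0,0,-1,0.2],[0,0,0,0,0,-1,0.2],[0,0,0,0,0,-1,0.2],[0,0,0,0,0,-1,0.2]]
  ]
}}

```text
clock: 12.85
eef_pos: [0.4757, -0.0235, 0.0638]
tool_rot: [0.97, 0.243, -0.001, 0.001]
ft_force: [0.0, -0.1, -1.1]
grip_width: 0.0384
```

```bash
bash s.sh
```

```text
jaw -61.85 F [ 0.  -0.1 -1.1] T [-0.06   0.127  0.081] tau [  0.08  -37.963  21.303  -0.214   0.092  -0.08 ] t 12.8 2.602
```

```bash
python3 -c "
from h import *
t,_=snap('side','side5.png');cv2.imwrite('pics/side5z.png',cv2.resize(cv2.imread('pics/side5.png')[160:220,250:320],None,fx=10,fy=10,interpolation=2))"; bash s.sh
```

```text
jaw -61.88 F [-0.2 -0.4 -0.3] T [-0.07  0.12 -0.01] tau [  0.152 -37.966  21.302  -0.211   0.081   0.038] t 12.9 2.602
```

View pics/side5z.png

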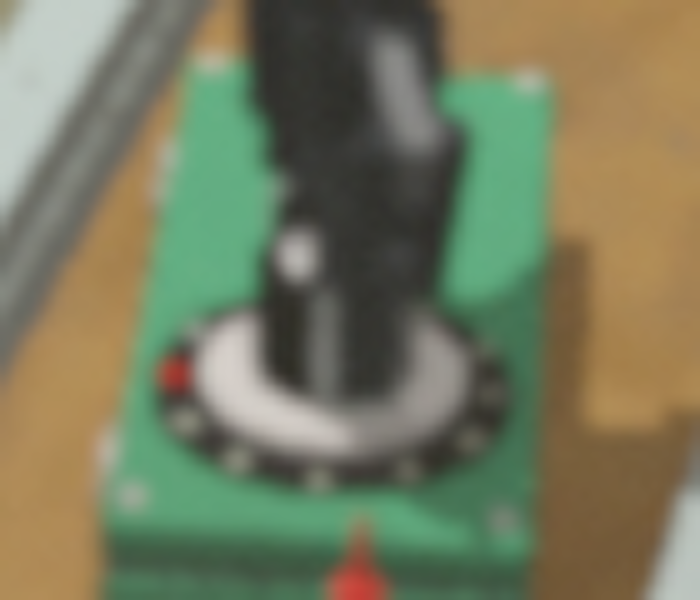

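Call:
{"api": "move_arm", "payload": {
  "series": [
    [[0,0,0,0,0,-0.7,0.2],[0,0,0,0,0,-0.7,0.2],[0,0,0,0,0,-0.7,0.2],[0,0,0,0,0,0,0.2],[0,0,0,0,0,0,0.2]]
  ]
}}

```text
clock: 13.4
eef_pos: [0.4756, -0.0236, 0.0638]
tool_rot: [0.975, 0.224, -0.001, 0.001]
ft_force: [-0.1, -1.2, -1.9]
grip_width: 0.0387
```

```bash
bash s.sh
```

```text
jaw -64.17 F [-0.1 -1.2 -1.9] T [-0.051  0.021  0.157] tau [  0.093 -37.952  21.315  -0.201   0.087   0.105] t 13.4 2.642
```

Call:
{"api": "move_arm", "payload": {
  "series": [
    [[0,0,0,0,0,-0.7,0.2],[0,0,0,0,0,-0.7,0.2],[0,0,0,0,0,0,0.2],[0,0,0,0,0,0,0.2],[0,0,0,0,0,0,0.2]]
  ]
}}

```text
clock: 13.9
eef_pos: [0.4756, -0.0235, 0.0638]
tool_rot: [0.978, 0.211, -0.001, 0.001]
ft_force: [-1.5, -0.2, -1.0]
grip_width: 0.0387
```

```bash
bash s.sh; bash s.sh
```

```text
jaw -65.67 F [-1.5 -0.2 -1. ] T [-0.071  0.088  0.16 ] tau [  0.073 -37.932  21.327  -0.2     0.094   0.162] t 13.9 2.669
jaw -65.67 F [-1.5 -0.2 -1. ] T [-0.071  0.088  0.16 ] tau [  0.073 -37.932  21.327  -0.2     0.094   0.162] t 13.9 2.669
```

Call:
{"api": "move_arm", "payload": {
  "series": [
    [[0,0,0,0,0,0,0.9],[0,0,0,0,0,0,0.9],[0,0,0,0,0,0,0.9],[0,0,0,0,0,0,0.9],[0,0,0,0,0,0,0.9]]
  ]
}}

```text
clock: 14.4
eef_pos: [0.4774, -0.0234, 0.0648]
tool_rot: [0.978, 0.21, 0.001, 0.001]
ft_force: [-0.8, 0.8, -0.4]
grip_width: 0.0774
```

Call:
{"api": "move_arm", "payload": {
  "series": [
    [[0,0,1.5,0,0,0,0.9],[0,0,2,0,0,0,0.9],[0,0,2,0,0,0,0.9],[0,0,2,0,0,0,0.9],[0,0,2,0,0,0,0.9]]
  ]
}}

```text
clock: 14.9
eef_pos: [0.4741, -0.0231, 0.1599]
tool_rot: [0.978, 0.21, -0.003, -0.0]
ft_force: [-0.5, 1.1, -0.6]
grip_width: 0.0767
```

```bash
python3 -c "
from h import *
st()
t,_=snap('side','side6.png');cv2.imwrite('pics/side6z.png',cv2.resize(cv2.imread('pics/side6.png')[160:220,250:320],None,fx=10,fy=10,interpolation=2))"
```

```text
t 14.9 eef [474.1 -23.1 159.9] jaw -65.7 z [-0.006 -0.001 -1.   ] F [-0.5  1.1 -0.6] T [ 0.007 -0.022 -0.036] w 0.0767 j [-4.800e-02  2.400e-01 -1.870e-01  1.149e+00 -1.000e-03  2.670e+00] D-eef mm [1.8 0.8]
```

View pics/side6z.png

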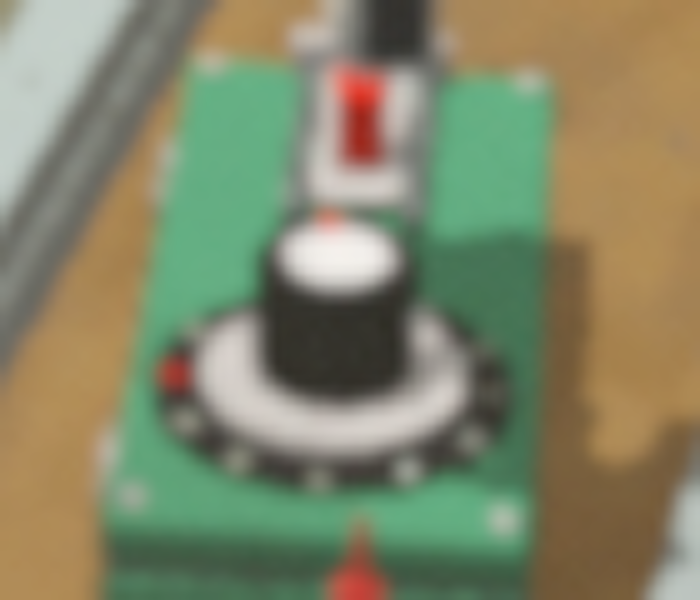

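Call:
{"api": "move_arm", "payload": {
  "series": [
    [[0.2,-1.0,0,0,0,8,0.9],[0.2,-1.0,0,0,0,8,0.9],[0.2,-1.0,0,0,0,8,0.9],[0.2,-1.0,0,0,0,8,0.9],[0.2,-1.0,0,0,0,8,0.9]]
  ]
}}

```text
clock: 15.45
eef_pos: [0.4881, -0.0737, 0.165]
tool_rot: [0.839, 0.545, 0.003, 0.001]
ft_force: [-0.3, 0.9, -0.3]
grip_width: 0.0769
```

Call:
{"api": "move_arm", "payload": {
  "series": [
    [[0.2,-1.0,0,0,0,8,0.8],[0.2,-1.0,0,0,0,8,0.8],[0.2,-1.0,0,0,0,8,0.8],[0.2,-1.0,0,0,0,8,0.8],[0.2,-1.0,-0.5,0,0,2,0.8]]
  ]
}}

```text
clock: 15.95
eef_pos: [0.4987, -0.1258, 0.1588]
tool_rot: [0.632, 0.775, 0.003, 0.0]
ft_force: [0.7, -0.4, 0.5]
grip_width: 0.0686
```

```bash
python3 -c "
from h import *
o=st();print((C-.052*Y-o['eef_pos'][:2])*1e3)"
```

```text
t 15.9 eef [ 498.7 -125.8  158.8] jaw 11.5 z [ 0.005  0.005 -1.   ] F [ 0.7 -0.4  0.5] T [ 0.032 -0.044  0.01 ] w 0.0686 j [-0.251  0.309 -0.096  1.163  0.006  1.118] D-eef mm [-22.7 103.5]
[-4.77443856 -2.01649237]
```

Call:
{"api": "move_arm", "payload": {
  "series": [
    [[-0.5,-0.2,0,0,0,-2,0.8],[0,0,-1.5,0,0,0,0.8],[0,0,-1.5,0,0,0,0.8],[0,0,-1.0,0,0,0,0.8],[0,0,0,0,0,0,0.8]]
  ]
}}

```text
clock: 16.45
eef_pos: [0.4918, -0.1281, 0.1168]
tool_rot: [0.651, 0.759, 0.003, -0.0]
ft_force: [-0.3, 1.4, -0.1]
grip_width: 0.0683
```

```bash
python3 -c "
from h import *
o=st();print((C-.052*Y-o['eef_pos'][:2])*1e3)"
```

```text
t 16.4 eef [ 491.8 -128.1  116.8] jaw 8.8 z [ 0.004  0.006 -1.   ] F [-0.3  1.4 -0.1] T [ 0.013 -0.006  0.02 ] w 0.0683 j [-0.259  0.335 -0.177  1.056  0.007  1.158] D-eef mm [-15.9 105.7]
[2.09648868 0.25468133]
```

Call:
{"api": "move_arm", "payload": {
  "series": [
    [[0.2,0,-1,0,0,1,0.8],[0,0,-1.2,0,0,0,0.8],[0,0,-1.2,0,0,0,0.8],[0,0,-1.2,0,0,0,0.8],[0,0,-0.4,0,0,0,0.8]]
  ]
}}

```text
clock: 16.95
eef_pos: [0.4953, -0.1277, 0.0649]
tool_rot: [0.644, 0.765, 0.004, 0.001]
ft_force: [-0.7, -0.2, 0.5]
grip_width: 0.0688
```

```bash
python3 -c "
from h import *
o=st();print((C-.052*Y-o['eef_pos'][:2])*1e3)
t,_=snap('side','side7.png');cv2.imwrite('pics/side7z.png',cv2.resize(cv2.imread('pics/side7.png')[140:220,245:325],None,fx=7,fy=7,interpolation=2))"
```

```text
t 16.9 eef [ 495.3 -127.7   64.9] jaw 9.9 z [ 0.007  0.005 -1.   ] F [-0.7 -0.2  0.5] T [0.026 0.047 0.028] w 0.0688 j [-0.256  0.395 -0.242  0.928  0.007  1.142] D-eef mm [-19.3 105.4]
[-1.34293831 -0.12780983]
```

View pics/side7z.png

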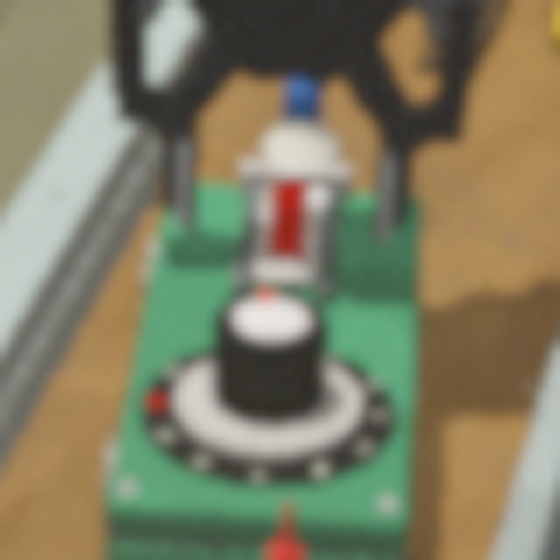

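Call:
{"api": "move_arm", "payload": {
  "series": [
    [[-0.15,0,0.2,0,0,0,0.4],[0,0,0,0,0,0,0],[0,0,0,0,0,0,0],[0,0,0,0,0,0,0],[0,0,0,0,0,0,0]]
  ]
}}

```text
clock: 17.5
eef_pos: [0.4939, -0.128, 0.0682]
tool_rot: [0.644, 0.765, 0.004, 0.002]
ft_force: [1.2, -0.1, -5.8]
grip_width: 0.0126
```

Call:
{"api": "move_arm", "payload": {
  "series": [
    [[0,0,0,0,0,0,0],[0,0,0,0,0,0,0],[-0.05,0.3,0,0,0,0,0],[-0.05,0.3,0,0,0,0,0],[0,0,0,0,0,0,0]]
  ]
}}

```text
clock: 18.0
eef_pos: [0.493, -0.1225, 0.0682]
tool_rot: [0.644, 0.765, 0.004, 0.002]
ft_force: [-0.3, -0.3, -1.1]
grip_width: 0.0129
```

```bash
python3 -c "
from h import *
o=st();print(((o['eef_pos'][:2]-C)@Y)*1e3)"
```

```text
t 18.0 eef [ 493.  -122.5   68.2] jaw 9.8 z [ 0.008  0.002 -1.   ] F [-0.3 -0.3 -1.1] T [0.035 0.067 0.004] w 0.0129 j [-0.246  0.384 -0.249  0.931  0.004  1.154] D-eef mm [-17.1 100.2]
-46.604271618161924
```

Call:
{"api": "move_arm", "payload": {
  "series": [
    [[-0.07,0.4,0,0,0,0,0],[-0.07,0.4,0,0,0,0,0],[-0.07,0.4,0,0,0,0,0],[-0.07,0.4,0,0,0,0,0],[0,0,0,0,0,0,0]]
  ]
}}

```text
clock: 18.5
eef_pos: [0.49, -0.1052, 0.0681]
tool_rot: [0.644, 0.765, 0.003, 0.003]
ft_force: [0.3, -1.1, -1.5]
grip_width: 0.0121
```

```bash
python3 -c "
from h import *
o=st();print(((o['eef_pos'][:2]-C)@Y)*1e3)"
```

```text
t 18.5 eef [ 490.  -105.2   68.1] jaw 9.8 z [ 0.008  0.002 -1.   ] F [ 0.3 -1.1 -1.5] T [-0.166  0.032 -0.026] w 0.0121 j [-0.214  0.372 -0.268  0.923  0.003  1.186] D-eef mm [-14.1  82.9]
-29.039376470702937
```

Nearly there (23 of 24 mm); push gently to the end.

Call:
{"api": "move_arm", "payload": {
  "series": [
    [[-0.02,0.1,0,0,0,0,0],[-0.02,0.1,0,0,0,0,0],[-0.01,0.08,0,0,0,0,0],[0,0,0,0,0,0,0],[0,0,0,0,0,0,0]]
  ]
}}

```text
clock: 19.0
eef_pos: [0.4899, -0.1043, 0.0681]
tool_rot: [0.645, 0.765, 0.002, 0.004]
ft_force: [-0.4, -2.3, -2.0]
grip_width: 0.0129
```

```bash
python3 -c "
from h import *
o=st();print(((o['eef_pos'][:2]-C)@Y)*1e3)"
```

```text
t 19.0 eef [ 489.9 -104.3   68.1] jaw 9.7 z [ 0.009 -0.003 -1.   ] F [-0.4 -2.3 -2. ] T [-0.388 -0.065  0.03 ] w 0.0129 j [-2.090e-01  3.700e-01 -2.700e-01  9.210e-01 -1.000e-03  1.192e+00] D-eef mm [-13.9  81.9]
-28.056554079242535
```

Call:
{"api": "move_arm", "payload": {
  "series": [
    [[-0.02,0.15,0,0,0,0,0],[-0.02,0.15,0,0,0,0,0],[-0.02,0.15,0,0,0,0,0],[0,0,0,0,0,0,0],[0,0,0,0,0,0,0]]
  ]
}}

```text
clock: 19.5
eef_pos: [0.4899, -0.1043, 0.0681]
tool_rot: [0.646, 0.763, -0.001, 0.008]
ft_force: [0.1, -2.9, -2.2]
grip_width: 0.0127
```

```bash
python3 -c "
from h import *
o=st();print(((o['eef_pos'][:2]-C)@Y)*1e3)"
```

```text
t 19.5 eef [ 489.9 -104.3   68.1] jaw 9.6 z [ 0.01  -0.012 -1.   ] F [ 0.1 -2.9 -2.2] T [-0.307 -0.032  0.15 ] w 0.0127 j [-0.204  0.368 -0.273  0.917 -0.01   1.2  ] D-eef mm [-13.9  81.9]
-28.082891687019888
```

Call:
{"api": "move_arm", "payload": {
  "series": [
    [[0,0,0,0,0,0,0.7],[0,0,0,0,0,0,0.7],[0,0,0,0,0,0,0.7],[0,0,0,0,0,0,0.7],[0,0,0,0,0,0,0.7]]
  ]
}}

```text
clock: 20.0
eef_pos: [0.4904, -0.1018, 0.069]
tool_rot: [0.645, 0.764, 0.001, 0.007]
ft_force: [1.1, -0.0, -0.1]
grip_width: 0.0599
```

Call:
{"api": "move_arm", "payload": {
  "series": [
    [[0,0,1,0,0,0,0.7],[0,0,2.5,0,0,0,0.7],[0,0,3,0,0,0,0.7],[0,0,3,0,0,0,0.7],[0,0,3,0,0,0,0.7]]
  ]
}}

```text
clock: 20.5
eef_pos: [0.4859, -0.1003, 0.196]
tool_rot: [0.645, 0.764, -0.001, 0.002]
ft_force: [0.2, 0.1, -0.1]
grip_width: 0.0599
```

Call:
{"api": "move_arm", "payload": {
  "series": [
    [[-2,4,0,0,0,0,0.7],[-2,4,0,0,0,0,0.7],[-2,4,0,0,0,0,0.7],[-2,4,0,0,0,0,0.7],[-2,4,0,0,0,0,0.7]]
  ]
}}

```text
clock: 21.0
eef_pos: [0.3902, 0.1006, 0.207]
tool_rot: [0.65, 0.76, 0.006, 0.011]
ft_force: [0.6, 0.9, -0.3]
grip_width: 0.0596
```

Call:
{"api": "move_arm", "payload": {
  "series": [
    [[-2,4,0,0,0,0,0.7],[-2,4,0,0,0,0,0.7],[-2,4,0,0,0,0,0.7],[-2,4,0,0,0,0,0.7],[-1,2,0,0,0,0,0.7]]
  ]
}}

```text
clock: 21.5
eef_pos: [0.2948, 0.2893, 0.2125]
tool_rot: [0.649, 0.761, 0.01, 0.011]
ft_force: [1.0, -0.4, 0.5]
grip_width: 0.0601
```

```bash
python3 -c "
from h import *
o=st()
t,_=snap('top','top8.png');redang(t)
im=cv2.imread('pics/top8.png')[155:260,220:450];cv2.imwrite('pics/top8z.png',cv2.resize(im,None,fx=3.4,fy=3.4,interpolation=2))"
```

```text
t 21.5 eef [294.8 289.3 212.5] jaw 9.0 z [ 0.031  0.001 -1.   ] F [ 1.  -0.4  0.5] T [-0.04   0.015 -0.041] w 0.0601 j [ 0.791  0.061 -0.26   1.227 -0.021  2.204] D-eef mm [ 181.2 -311.7]
z 0.061 n 15 ang mean -75.0 [(np.float64(-63.0), 23, 29), (np.float64(-67.0), 22, 76), (np.float64(-69.0), 24, 22), (np.float64(-76.0), 30, 15), (np.float64(-78.0), 32, 54), (np.float64(-74.0), 23, 65), (np.float64(-75.0), 24, 27), (np.float64(-77.0), 26, 27), (np.float64(-78.0), 28, 30), (np.float64(-80.0), 30, 35), (np.float64(-81.0), 31, 37), (np.float64(-79.0), 24, 42), (np.float64(-81.0), 25, 35), (np.float64(-82.0), 27, 1), (np.float64(-84.0), 23, 4)]
z 0.095 n 19 ang mean -79.6 [(np.float64(-67.0), 16, 19), (np.float64(-70.0), 18, 29), (np.float64(-69.0), 14, 30), (np.float64(-72.0), 15, 79), (np.float64(-75.0), 17, 76), (np.float64(-77.0), 19, 22), (np.float64(-76.0), 13, 43), (np.float64(-78.0), 15, 85), (np.float64(-81.0), 16, 93), (np.float64(-82.0), 18, 65), (np.float64(-84.0), 20, 27), (np.float64(-83.0), 12, 14), (np.float64(-85.0), 14, 59), (np.float64(-87.0), 16, 66), (np.float64(-88.0), 18, 38), (np.float64(-89.0), 19, 42), (np.float64(-92.0), 14, 6), (np.float64(-93.0), 16, 1), (np.float64(-94.0), 19, 4)]
```

View pics/top8z.png

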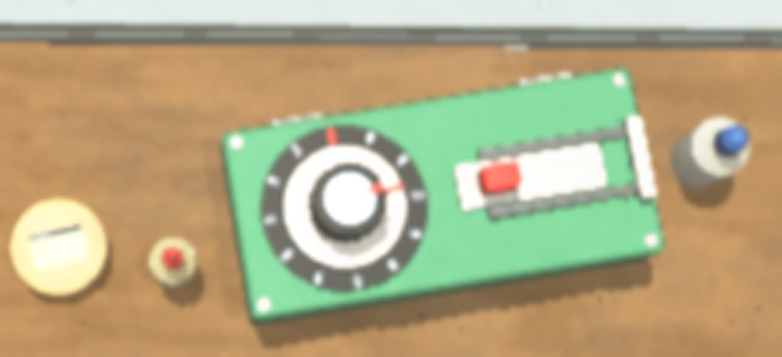

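```bash
python3 -c "
from h import *
for f in('top0','top8'):
  t=cv2.imread('pics/%s.png'%f).astype(int);b,g,r=t[...,0],t[...,1],t[...,2];m=(r>150)&(g<110)&(b<110);m[:,:352]=0;m[:190]=0;m[225:]=0;m[:,400:]=0
  v,u=np.nonzero(m);p=onz('top',u.mean(),v.mean(),.08)[:2];print(f,(p-C)@X*1e3,(p-C)@Y*1e3)
bot.job_done()"
```

```text
top0 -3.4781943712671097 -46.73818919526207
top8 -3.913087203607062 -23.101855969906
the job is handed in; nothing more can be done
```

The lockbox is dialled and its bolt drawn, and I handed the job in at about 21.5 s with the arm well clear. Handing in gives no verdict.

- **Turn left to 10:** I gripped the knob from above and turned it from about +6° to 10 without passing it. The arm's own reading gave +61°. The side camera read 56.5° just before a last 1.8° nudge, so about 58°. The two differ by about 3°, and both are within the 8° allowed.
- **Turn right to the stop:** I crept in until the moment rose steadily, then stopped. The wrist sensor read about 0.16 N m, well under the 0.4 N m limit. After letting go, the top camera shows the pointer at about -79°, between 2 and 3. That matches where the moment began to rise, about -81°.
- **Bolt:** I slid the red tab to its hard end. The arm measured 24.0 mm of travel, and the tab's shift between the first and last top pictures was 23.6 mm. I then let go and moved away.
- **Bottles and tin:** In the last picture they appear to stand where they did at the start. I compared this by eye and did not measure it.

The networks' reports for the marks and the pointer were unreliable from above. I used geometry fitted to the picture instead; it matched the ring marks and the knob's top to about 1 mm.

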